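# Put the plaster spatula to soak

## Task

The broad-bladed plaster spatula was hung up with plaster dried on its blade. Without forcing it, lift it off its barbed hook on the tool rail and lower it, blade down, to the bottom of the white soaking pot, then let go so that it stands there by itself. Leave the other two tools hanging and do not disturb the mixing bowl.

Things in the scene. Friction and masses are not known exactly. Their poses are not given: they have to be found in the camera images.
- spatula: Plaster spatula, 200 mm long, 0.09 to 0.18 kg, told by its broad blade, 40 mm wide, 2.5 mm thick (z 0 to 64 mm), flecked with dried plaster. Hangs vertically from any one of three hooks, blade down. Origin: middle of the blade's lower end; z runs up to the eye, y across the width, x through the thickness. Black handle z = 82 to 172 mm, 20 mm wide (y), 14 mm thick (x).
- spatula_eye (a point): Centre of the wire eye at the spatula's top end, 186 mm up from the blade's lower end; axes as the spatula. The eye is an upright oval of 4 mm steel wire in the spatula's y-z plane, axis along x; its opening is 19 mm high and 20 mm wide.
- spatula_grip (a point): A good place to take the handle, on its middle line 150 mm up from the blade's lower end: 22 mm below the handle's top, 44 mm below the hook's arm, 20 mm wide across y. Suits a gripper coming from the rail's -x side, slanting down at about 45 degrees, with the handle towards the fingertips; taken lower so, the gripper's body may meet the hook.
- rack: Tool rail screwed to the bench: steel flat bar 370 mm long (y), 24 mm high, centred at z = 250 mm, on two 14 mm posts at y = +-178 mm. Origin: on the bench below the middle of the bar's front face; x points through the bar, away from the robot's side; z up. Three alike hooks of 4 mm wire stand out from the face to -x at y = -120, 0 and 120 mm; a tool hangs from each.
- hook_tip (a point): Barb tip of the middle hook, at x = -38, y = 0, z = 269.5 mm of the rail; axes as the rail. Middle line of each hook's wire: a level arm at z = 250 from the bar to x = -34 mm, then up through (x, z) = (-40, 254) and (-42, 260), then a barb leaning back to the tip. A tool hangs 18 to 26 mm out from the bar, eye centre 7.5 mm below the arm's middle line.
- hook_bend (a point): Bend of the middle hook, at x = -40, z = 254 mm of the rail. The eye cannot be pulled straight out over the barb. Raise the tool (15 mm of play until the eye's lower side meets the arm), move it out to the bend while swinging its lower end out to -x by 30 to 50 degrees, so that the wire keeps to the middle of the eye, then lift it off over the tip and away.
- knife: Plaster knife hanging from another hook: same handle, eye and length, narrow blade 14 mm wide. Origin: middle of its lower end, z up. To be left hanging.
- spoon: Powder spoon hanging from the remaining hook: same handle, eye and length, round steel bowl 44 mm across at its lower end. Origin: middle of its lower end, z up. To be left hanging.
- pot: Soaking pot: straight-sided, white glazed, loose on the bench, 76 mm in diameter, 110 mm high, open at the top, empty; 66 mm across inside, floor 6 mm thick, about 0.7 kg. Origin: centre of its underside, z up. A spatula let go in it may tip against the rim and lean up to 29 degrees. Pot and bowl stand nearer the robot than the rail, one left and one right.
- bowl: Green mixing bowl, 116 mm across the rim, 65 mm high. Origin: centre of its underside. Not to be disturbed.
Things that resemble listed ones, but are neither listed nor needed, are in the scene too. Several things look just like the pot: the one meant starts farthest from the robot's base.

How it is judged:
On the way, in this order (a step that is already met when the one before it is completed fails the run):
1. the spatula has been taken off its hook: its eye is more than 65 mm out from the rail's front face and still at least 200 mm above the bench (x of spatula_eye in the frame of rack below -0.065 m and height (world z) of spatula_eye above 0.2 m), for 0.1 s.
2. held in the gripper, the spatula has been lowered blade down into the pot until the blade's lower end is less than 24 mm above the pot's floor (z of spatula in the frame of pot below 0.03 m and horizontal distance between spatula and pot below 0.033 m and angle between spatula's own z axis and vertical below 0.7 rad and contact force between the fingers and spatula above 0.5 N), for 0.1 s.
At the end, for the whole second after the job is handed in: The spatula stands at rest in the upright pot, blade down with its lower end within 16 mm of the pot's floor, leaning no more than 35 degrees; the knife and the spoon still hang from their hooks (z of spatula in the frame of pot below 0.022 m and horizontal distance between spatula and pot below 0.033 m and angle between spatula's own z axis and vertical below 0.62 rad and linear speed of spatula below 0.05 m/s and angle between pot's own z axis and vertical below 0.1 rad and height (world z) of pot below 0.01 m and height (world z) of each of knife, spoon above 0.045 m); the robot touches nothing.
It fails at once if the spatula is forced against the hook or rail (more than 25 N) (contact force between spatula and rack above 25 N).
It fails at once if the knife or the spoon is knocked off its hook or lifted away (moved more than 60 mm) (distance of any of knife, spoon from where it was at the start of the episode above 0.06 m).
It fails at once if the mixing bowl is shifted by more than 30 mm (distance of bowl from where it was at the start of the episode above 0.03 m).
It fails at once if the pot is knocked over (tilted more than 30 degrees) (angle between pot's own z axis and vertical above 0.52 rad).
It also fails if it takes over 54 s, if anything falls off the work surface, if the arm or the gripper's body presses on something with over 40 N, if the wrist force passes 120 N, or if a joint passes its speed limit or range.

## Robot

A 6-joint arm with a two-finger parallel gripper is mounted at the origin on the work surface. World frame = base frame: x ahead of the robot, y to its left, z up, the work surface at z = 0. Lengths are in m, angles in rad, forces in N, time in s.
With the tool pointing down it reaches from about 0.25 to 0.725 m from the base axis. Payload 4 kg.
Tool frame: the origin (TCP) lies midway between the tips of the shut fingers; the grasp point (between the pads) lies 19 mm behind it; z points along the fingers, y is the direction in which the jaws open and shut (so a half turn about z gives the same grasp; the last joint's range is limited). The gripper opens to 85 mm and grips with 20 to 120 N. Pads are 22 mm wide; open, the fingers measure 114 mm over their backs; the gripper's body (76 mm by 85 mm) begins 54 mm behind the grasp point. The pads swing forward as they close: fully open they stand 13 mm farther back than shut.
Start: joints at [1.177, 0.241, 0.005, 1.335, 0, 1.571], TCP at [0.192, 0.462, 0.203] pointing down, gripper open.
Joint ranges: [-2.72, 2.72], [-1.05, 1.87], [-1.09, 1.28], [-1.99, 2.15], [-1.42, 1.44], [-3.14, 3.14]. Speed limits (rad/s): [2.79, 2.79, 3.14, 3.14, 3.14, 3.14].

## Interface

Orientations are given as a unit quaternion [x, y, z, w].
In Python, from workcell import get_obs, camera, camera_model, job_done, masks_of gives the robot as it stands.
- The arm moves only by the tool jog_arm, never from a script. Its argument "deltas" is a list that holds one entry, the list of rows, each a list of 7 numbers: the shift along the tool's x, y, z in mm, then the turn, a rotation vector about the tool's x, y, z in degrees, then the finger opening in mm, from 0 to 85.4. A call has 1 to 5 rows; each row shifts and turns the pose as measured when the row begins, along the tool's axes as they then stand; what a row does not reach is not made up. A row lasts 1/10 s, in which the tool goes at most 50 mm and 8.59 degrees, less where a joint would pass 70% of its speed; a pose out of reach is approached as far as the arm can. A call with a gripper value outside its range is refused whole. The fingers move at their own pace and stop on an object; the grip force is fixed at half the most. Time passes only in rows, so rows that do not move let the fingers close. It gives the time, the measured TCP pose, the force and the opening at its end, in the units of the state.
- get_obs(): the state, without advancing time (a new reading comes with each control period).
- camera(name): name is "scene" or "top" or "wrist"; returns the picture (400x640x3 uint8, red, green, blue); there is no depth.
- camera_model(name): a dict with "fovy" (degrees; the focal length in pixels is half the picture's height over the tangent of half this angle, whatever the lens; pixels are square), "cx", "cy" (the principal point, pixels), "k1" (the pictures are not rectified: a ray, as slopes to the right and down, at radius r is drawn at 1 + k1 r^2 times it, then the intrinsics apply), "pose" (4x4, takes a point from camera to world coordinates); the wrist camera has in their place "T_tool_cam" (4x4, takes a point from camera to tool coordinates, whose origin is the TCP and whose axes are the flange's). Camera axes: x right, y down, z forward; pixel columns grow to the right and rows downward; lengths in m; the calibration is good to about 2 mm. A picture is of the moment at which its call begins: read the wrist's pose just before it. camera_model takes no time and is no camera call.
- job_done(): hands the job in, once; it reports no verdict.
Trained networks look in the newest picture that a camera, given by its name, has taken for a name from the list of things; names that differ only in an ending like _2 or _b are one class to them, and where a whole thing is asked for, a point or a joint stands for the part that bears it (a point fixed in the world has none). Each returns a list of dicts, best first, with "conf" (0 to 1); they miss things now and then, are a little off and sometimes report something else, mostly with a low value. They report only what shows in the picture. A call takes as long as a camera call. They do not tell look-alikes from the thing itself.
- masks_of(target, camera): "pixels" (400x640 bool, what is visible of it) and "at" ([column, row] in pixels, amid what is visible of it).
The state is a dict: "clock": time; "joint_pos": joint angles; "joint_vel": joint speeds; "tau": joint torques, N m; "eef_pos": TCP position; "tool_rot": TCP orientation; "ft_force": force on the tool from outside, world axes, zero at the start; "ft_torque": the same for the moment, N m; "grip_width": finger opening in m.
Only numpy, scipy, OpenCV 4.12 (cv2) and the standard library are available. Lean on these libraries where they do the work, as an engineer would, in place of code of your own. Each camera call takes 0.05 s, during which the arm holds its last target. There are 200 camera calls.

## Working session

There is one attempt and no reset: what is moved stays moved. The work goes in short steps, Python scripts to look and compute and a tool call to move; the robot and the scene stay as the last step left them, time stands still between calls to the robot, and variables do not carry over. Pictures are saved under pics/ and viewed, about 8 in all and at most 12, crops included, and the job is handed in when it is done.

Besides the shell and the picture viewer there is one more tool, called as name(argument=value, ...), one argument or row to a line, values as JSON. jog_arm: Moves the arm, as the interface text tells. Its arguments: {"type":"object","properties":{"deltas":{"type":"array"}},"required":["deltas"]}

```bash
mkdir -p pics; cat > h.py <<'E'
import numpy as np, cv2
from workcell import *
from scipy.spatial.transform import Rotation as R
def mat(o):
    T=np.eye(4); T[:3,:3]=R.from_quat(o["tool_rot"]).as_matrix(); T[:3,3]=o["eef_pos"]; return T
def model(n):
    m=camera_model(n); f=200/np.tan(np.radians(m["fovy"])/2)
    P=mat(get_obs())@np.array(m["T_tool_cam"]) if n=="wrist" else np.array(m["pose"])
    return f,m["cx"],m["cy"],m["k1"],P
def ray(M,uv):
    f,cx,cy,k,P=M; d=np.array([(uv[0]-cx)/f,(uv[1]-cy)/f]); s=d.copy()
    for _ in range(20): s=d/(1+k*(s@s))
    return P[:3,3],P[:3,:3]@np.array([*s,1])
def proj(M,p):
    f,cx,cy,k,P=M; q=P[:3,:3].T@(np.array(p)-P[:3,3]); s=q[:2]/q[2]; s=s*(1+k*(s@s)); return np.array([s[0]*f+cx,s[1]*f+cy])
def onz(M,uv,z):
    o,d=ray(M,uv); return o+d*(z-o[2])/d[2]
def tri(obs):
    A=np.zeros((3,3));b=np.zeros(3)
    for M,uv in obs:
        o,d=ray(M,uv); d=d/np.linalg.norm(d); Q=np.eye(3)-np.outer(d,d); A+=Q;b+=Q@o
    return np.linalg.solve(A,b)
def save(n,img): cv2.imwrite("pics/"+n,cv2.cvtColor(img,cv2.COLOR_RGB2BGR))
E
python3 - <<'E'
from h import *
a=camera("scene");b=camera("top")
save("s0.png",a);save("t0.png",b)
for c in("scene","top"):
    M=model(c); print(c,np.round(M[4],3).tolist(),M[:4])
    for n in("spatula","knife","spoon","rack","pot","bowl"):
        for r in masks_of(n,c):
            ys,xs=np.where(r["pixels"]); print(n,round(r["conf"],2),np.round(r["at"]),xs.min(),xs.max(),ys.min(),ys.max(),len(xs))
print(get_obs())
E
```

```text
scene [[-0.665, 0.452, -0.595, 1.031], [0.747, 0.394, -0.535, 0.446], [-0.007, -0.8, -0.6, 0.677], [0.0, 0.0, 0.0, 1.0]] (np.float64(387.64232819127926), 320.3621242708411, 202.79829980247956, -0.010709022476167665)
spatula 0.8 [266. 220.] 258 275 173 248 526
knife 0.67 [344. 270.] 341 353 230 307 442
knife 0.52 [318. 234.] 226 368 161 365 4004
knife 0.28 [418. 285.] 396 439 256 318 2156
spoon 0.66 [299. 245.] 294 308 199 277 555
rack 0.82 [318. 235.] 227 368 161 365 3917
pot 0.97 [419. 286.] 397 439 256 317 2057
pot 0.89 [457. 258.] 437 477 230 287 1794
pot 0.87 [392. 240.] 377 413 213 269 1659
pot 0.73 [345. 229.] 331 363 210 262 922
bowl 0.58 [276. 184.] 254 294 176 211 602
top [[0.124, -0.971, 0.205, 0.301], [-0.992, -0.122, 0.021, -0.014], [0.005, -0.206, -0.979, 1.247], [0.0, 0.0, 0.0, 1.0]] (np.float64(498.9507140077984), 318.49040275440535, 198.04453231507773, -0.0032226130441919206)
spatula 0.64 [367. 170.] 354 374 152 178 279
knife 0.63 [320. 133.] 230 404 103 182 2153
knife 0.62 [260. 142.] 253 267 129 156 184
spoon 0.81 [314. 156.] 306 322 139 166 295
rack 0.87 [311. 135.
[... 154 characters left out ...]
59 [224. 208.] 206 244 188 226 1142
{'clock': 0.7, 'joint_pos': array([1.17702756e+00, 2.40526852e-01, 5.05779587e-03, 1.33520522e+00,
       1.18202678e-06, 1.57082232e+00]), 'joint_vel': array([-0.00224873, -0.00108974, -0.00079056, -0.00045518, -0.00154145,
       -0.0008504 ]), 'tau': array([ 9.26414978e-04, -3.72079718e+01,  2.52641380e+01,  8.57230007e-04,
       -8.46719695e-05,  4.09494135e-06]), 'eef_pos': array([0.19184679, 0.46176246, 0.20286515]), 'tool_rot': array([1.95627603e-01, 9.80678254e-01, 5.99642698e-05, 1.13575138e-05]), 'ft_force': array([ 0.361457  , -0.41879693,  0.29374374]), 'ft_torque': array([0.02234515, 0.01085468, 0.0211051 ]), 'grip_width': 0.0855734231695923}
```

```bash
python3 - <<'E'
import cv2
a=cv2.imread("pics/s0.png");b=cv2.imread("pics/t0.png")
cv2.imwrite("pics/c0.png",cv2.resize(a[140:380,200:500],None,fx=2.5,fy=2.5,interpolation=3))
E
```

```text
(no output)
```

View pics/t0.png

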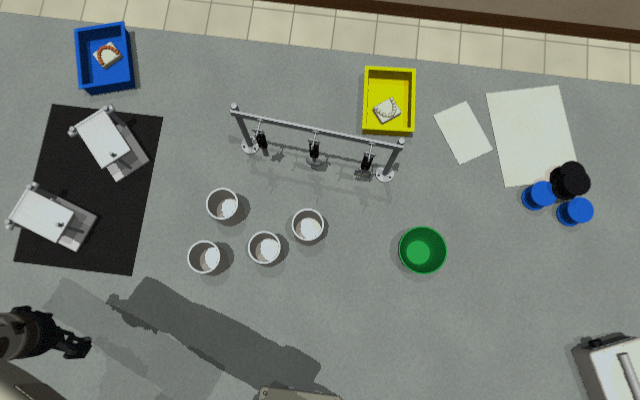

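View pics/c0.png

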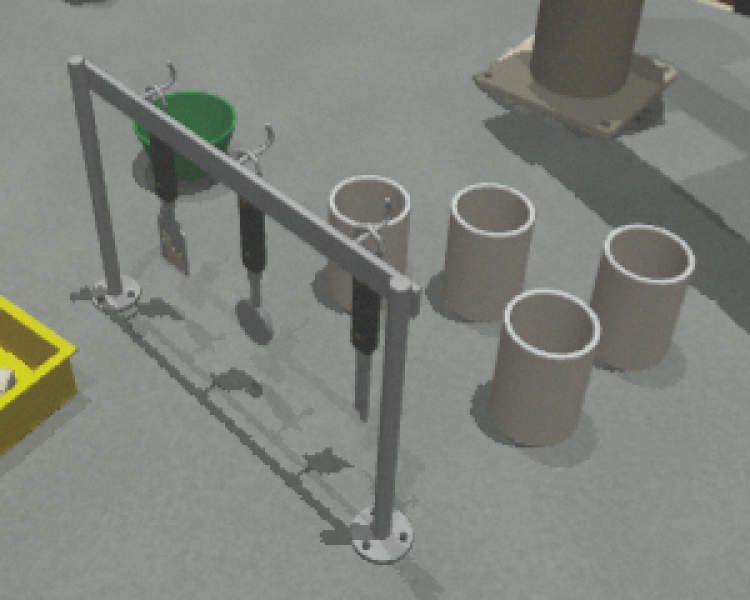

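The spatula is the right-hand tool, with its broad flecked blade at scene (266,220) and top (367,170). The look-alikes are the spoon at top (314,156) in the middle and the knife at (260,142) on the left. Four alike pots stand at top (222,204), (308,225), (265,248) and (204,257). I'll compute their distances from the base next.

```bash
python3 - <<'E'
from h import *
S=model("scene");T=model("top")
L=tri([(S,(361,254)),(T,(234,106))]);Rr=tri([(S,(231.2,165.2)),(T,(401,142))])
print("posts",L,Rr,np.linalg.norm(L-Rr))
for uv in [(234,106),(401,142)]: print(onz(T,uv,.262))
for uv in [(361,254),(231.2,165.2)]: print(onz(S,uv,.262))
# scene rims
rs={"a":((420.8,270),(222,203.5)),"b":((348,220),(308,224)),"c":((397,224),(265,247)),"d":((459.5,241.5),(204,256))}
for k,(s,t) in rs.items():
    p=onz(T,t,.11);q=onz(S,s,.11); print(k,p,q,np.hypot(*p[:2]),np.hypot(*q[:2]))
print("bowl",onz(T,(422,249),.065))
# knife eye..., hook tips from scene: 
for n,s in (("sp",(269.2,166)),("mid",(307.5,191)),("kn",(355,221))): print(n,onz(S,s,.2695))
E
```

```text
posts [0.67842346 0.20771567 0.26463127] [ 0.64471625 -0.1475775   0.26340395] 0.3568906281435094
[0.68058576 0.20655312 0.262     ]
[ 0.64572101 -0.14823144  0.262     ]
[0.67507498 0.2079931  0.262     ]
[ 0.64316649 -0.14884988  0.262     ]
a [0.49805234 0.23018077 0.11      ] [0.50307841 0.23684987 0.11      ] 0.5486704969247282 0.5560447379936656
b [0.4751761  0.02602142 0.11      ] [0.47563695 0.03160125 0.11      ] 0.47588805708929066 0.47668558375103265
c [0.41041408 0.11651013 0.11      ] [0.41371533 0.12420429 0.11      ] 0.4266313692702451 0.43195726460260325
d [0.3729732  0.25089632 0.11      ] [0.37520142 0.25708305 0.11      ] 0.4495085859478256 0.45482721432907547
bowl [ 0.45623823 -0.248352    0.065     ]
sp [ 0.60176534 -0.07758621  0.2695    ]
mid [0.61489156 0.04045776 0.2695    ]
kn [0.62612375 0.15841816 0.2695    ]
```

Pot "a" is farthest from the base (0.55 m, against 0.48 or less for the others). The rail's yaw is about -5.4° and the spatula hangs near (0.62,-0.085). Next I'll plan the approach.

```bash
cat >> h.py <<'E'
def orient(yaw,down):  # tool z at yaw(deg), down (deg below level); tool y horizontal to the left
    y,d=np.radians(yaw),np.radians(down)
    z=np.array([np.cos(d)*np.cos(y),np.cos(d)*np.sin(y),-np.sin(d)]); yy=np.array([-np.sin(y),np.cos(y),0])
    return np.stack([np.cross(yy,z),yy,z],1)
def plan(p,Rm,n,g=None):
    T=mat(get_obs()); p0,R0=T[:3,3],T[:3,:3]; w=R.from_matrix(R0.T@Rm).as_rotvec(); o=[]
    for i in range(n):
        Ra=R0@R.from_rotvec(w*i/n).as_matrix(); o.append([*(Ra.T@((np.array(p)-p0)/n)*1000),*np.degrees(w/n)])
    print("dist",np.linalg.norm(p-p0)*1000,"rot",np.degrees(np.linalg.norm(w))); print("["+",\n".join(str([float(round(v,1)) for v in r]+([g] if g is not None else [])) for r in o)+"]")
E
python3 - <<'E'
from h import *
p=np.array([.6194,-.0844,.2065])
Rm=orient(-5.4,45); t=p+Rm[:,2]*.010-Rm[:,2]*.13; print(t)
plan(t,Rm,15,85)
E
```

```text
[ 0.53492377 -0.07641464  0.29135281]
dist 644.3341344043195 rot 48.001574337006886
[[-34.9, -24.4, -5.9, -0.4, -3.0, -1.1, 85],
[-34.7, -25.0, -4.3, -0.4, -3.0, -1.1, 85],
[-34.4, -25.6, -2.7, -0.4, -3.0, -1.1, 85],
[-34.0, -26.2, -1.1, -0.4, -3.0, -1.1, 85],
[-33.5, -26.9, 0.4, -0.4, -3.0, -1.1, 85],
[-32.9, -27.5, 1.9, -0.4, -3.0, -1.1, 85],
[-32.3, -28.1, 3.4, -0.4, -3.0, -1.1, 85],
[-31.5, -28.8, 4.9, -0.4, -3.0, -1.1, 85],
[-30.7, -29.4, 6.2, -0.4, -3.0, -1.1, 85],
[-29.8, -30.0, 7.6, -0.4, -3.0, -1.1, 85],
[-28.8, -30.7, 8.9, -0.4, -3.0, -1.1, 85],
[-27.7, -31.3, 10.1, -0.4, -3.0, -1.1, 85],
[-26.5, -31.9, 11.2, -0.4, -3.0, -1.1, 85],
[-25.3, -32.4, 12.3, -0.4, -3.0, -1.1, 85],
[-24.0, -33.0, 13.4, -0.4, -3.0, -1.1, 85]]
```

jog_arm(
  deltas=[
    [[-20, -15, -30, -0.4, -3, -1, 85], [-30, -25, -25, -0.4, -3, -1, 85], [-34, -25, -10, -0.4, -3, -1, 85], [-34, -26, -5, -0.4, -3, -1, 85], [-34, -27, 0, -0.4, -3, -1, 85]],
  ],
)

```text
clock: 1.2
eef_pos: [0.2918, 0.2978, 0.2909]
tool_rot: [0.146, 0.98, -0.01, 0.136]
ft_force: [0.0, 0.4, 0.9]
grip_width: 0.0852
```

```bash
python3 - <<'E'
from h import *
o=get_obs();print(np.round(o["joint_pos"],3))
p=np.array([.6194,-.0844,.2065])
Rm=orient(-5.4,45); t=p+Rm[:,2]*.010-Rm[:,2]*.13
plan(t,Rm,10,85)
E
```

```text
[ 0.999 -0.046 -0.123  1.399 -0.257  1.283]
dist 446.213105627993 rot 31.375013577894503
[[-33.0, -28.8, 8.6, -0.5, -2.9, -1.1, 85],
[-32.0, -29.5, 10.0, -0.5, -2.9, -1.1, 85],
[-30.9, -30.1, 11.4, -0.5, -2.9, -1.1, 85],
[-29.7, -30.8, 12.6, -0.5, -2.9, -1.1, 85],
[-28.5, -31.4, 13.9, -0.5, -2.9, -1.1, 85],
[-27.2, -32.1, 15.0, -0.5, -2.9, -1.1, 85],
[-25.8, -32.7, 16.1, -0.5, -2.9, -1.1, 85],
[-24.3, -33.3, 17.1, -0.5, -2.9, -1.1, 85],
[-22.8, -33.9, 18.0, -0.5, -2.9, -1.1, 85],
[-21.3, -34.4, 18.8, -0.5, -2.9, -1.1, 85]]
```

jog_arm(
  deltas=[
    [[-33, -29, 8, -0.5, -3, -1, 85], [-32, -29, 10, -0.5, -3, -1, 85], [-31, -30, 11, -0.5, -3, -1, 85], [-30, -31, 12, -0.5, -3, -1, 85], [-29, -31, 13, -0.5, -3, -1, 85]],
  ],
)

```text
clock: 1.7
eef_pos: [0.4173, 0.1058, 0.2986]
tool_rot: [0.094, 0.957, -0.012, 0.273]
ft_force: [0.6, -1.1, -0.8]
grip_width: 0.0849
```

jog_arm(
  deltas=[
    [[-28, -32, 15, -0.5, -3, -1, 85], [-26, -32, 16, -0.5, -3, -1, 85], [-25, -33, 17, -0.5, -3, -1, 85], [-23, -34, 18, -0.5, -3, -1, 85], [-22, -34, 19, -0.5, -3, -1, 85]],
  ],
)

```text
clock: 2.2
eef_pos: [0.5445, -0.0873, 0.3102]
tool_rot: [0.04, 0.912, -0.016, 0.407]
ft_force: [1.3, 0.6, -0.6]
grip_width: 0.0849
```

```bash
python3 - <<'E'
from h import *
o=get_obs();print(np.round(o["joint_pos"],3))
p=np.array([.6194,-.0844,.2065])
Rm=orient(-5.4,45); t=p+Rm[:,2]*.010-Rm[:,2]*.13
plan(t,Rm,2,85)
M=model("wrist");a=camera("wrist")
for n in("spatula","spatula_grip","spatula_eye","rack"):
    for r in masks_of(n,"wrist")[:2]:
        ys,xs=np.where(r["pixels"]); print(n,round(r["conf"],2),np.round(r["at"]),xs.min(),xs.max(),ys.min(),ys.max(),len(xs))
for z in (.05,.0565,.1205,.1385,.2065,.2285,.2425): print(z,proj(M,[.6194,-.0844,z]))
save("w1.png",a)
E
```

```text
[-0.221 -0.297 -0.609  0.425  0.104 -0.088]
dist 23.793064763653177 rot 3.1481980787607005
[[10.5, 5.0, 2.4, 0.3, 1.5, 0.1, 85],
[10.5, 5.0, 2.7, 0.3, 1.5, 0.1, 85]]
spatula 0.88 [327. 114.] 313 346 60 201 2840
spatula_grip 0.77 [333. 116.] 313 347 60 202 2993
spatula_eye 0.6 [329. 116.] 314 346 61 200 2752
rack 0.81 [453. 196.] 271 614 40 229 12253
0.05 [328.75672844  58.57469419]
0.0565 [328.82166181  62.08087723]
0.1205 [329.51690965  99.6330754 ]
0.1385 [329.73278102 111.29701706]
0.2065 [330.64554659 160.63723311]
0.2285 [330.97884113 178.66248883]
0.2425 [331.20206643 190.73760007]
```

View pics/w1.png

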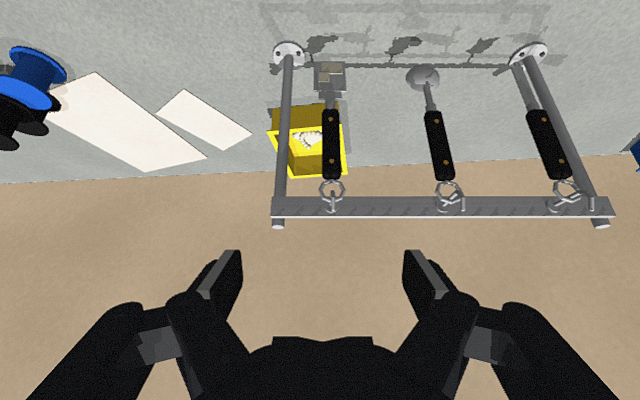

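The wrist view shows the broad-bladed spatula at columns 313-346, hanging on the right-hand hook: blade end at row 60, handle rows 109-179, eye at about (332,190). My estimate projects to within about 2 px of this. I'll refine once with the handle's dark extent.

```bash
python3 - <<'E'
from h import *
from scipy.optimize import least_squares
M=model("wrist");a=cv2.cvtColor(cv2.imread("pics/w1.png"),cv2.COLOR_BGR2RGB)
print(np.round(get_obs()["eef_pos"],4))
g=a.max(2)
col=g[50:215,328:336].mean(1); print([(i+50,int(v)) for i,v in enumerate(col) if 52<=i+50<=68 or 92<=i+50<=116 or 170<=i+50<=196])
for r in (130,150,170): print(r,g[r,316:350].tolist())
E
```

```text
[ 0.5438 -0.0857  0.3086]
[(52, 179), (53, 165), (54, 151), (55, 147), (56, 145), (57, 162), (58, 167), (59, 169), (60, 171), (61, 124), (62, 114), (63, 123), (64, 123), (65, 122), (66, 124), (67, 122), (68, 124), (92, 92), (93, 95), (94, 96), (95, 94), (96, 94), (97, 92), (98, 97), (99, 96), (100, 96), (101, 95), (102, 96), (103, 97), (104, 97), (105, 98), (106, 99), (107, 103), (108, 86), (109, 34), (110, 15), (111, 20), (112, 17), (113, 16), (114, 18), (115, 17), (116, 18), (170, 19), (171, 20), (172, 22), (173, 22), (174, 26), (175, 32), (176, 30), (177, 22), (178, 12), (179, 62), (180, 97), (181, 127), (182, 131), (183, 154), (184, 175), (185, 179), (186, 178), (187, 178), (188, 179), (189, 184), (190, 151), (191, 131), (192, 127), (193, 124), (194, 126), (195, 124), (196, 102)]
130 [237, 187, 193, 243, 255, 220, 29, 4, 9, 11, 22, 8, 16, 10, 13, 19, 7, 29, 14, 25, 21, 9, 21, 158, 251, 250, 192, 156, 150, 150, 152, 149, 144, 160]
150 [245, 244, 245, 247, 254, 238, 98, 8, 15, 19, 8, 15, 15, 0, 16, 15, 26, 11, 21, 23, 21, 7, 14, 0, 218, 255, 247, 250, 229, 144, 156, 155, 158, 147]
170 [130, 132, 132, 133, 134, 117, 52, 17, 3, 22, 14, 20, 25, 24, 22, 19, 22, 15, 13, 12, 14, 22, 12, 16, 23, 90, 208, 250, 249, 248, 241, 203, 172, 179]
```

jog_arm(
  deltas=[
    [[10, 5, 3, 0.3, 1.5, 0, 85], [10, 4, 3, 0.3, 1.5, 0, 85], [0, 0, 0, 0, 0, 0, 85], [0, 0, 0, 0, 0, 0, 85]],
  ],
)

```text
clock: 2.85
eef_pos: [0.5345, -0.0687, 0.2893]
tool_rot: [0.038, 0.925, -0.017, 0.378]
ft_force: [0.0, 0.1, 0.4]
grip_width: 0.0851
```

```bash
python3 - <<'E'
from h import *
from scipy.optimize import least_squares
p=np.array([.6194,-.0844,.2065]);Rm=orient(-5.4,45); t=p+Rm[:,2]*.010
M=model("wrist");a=camera("wrist");save("w2.png",a);g=a.max(2)
plan(t-Rm[:,2]*.05,Rm,3,85)
c=int(proj(M,p)[0]); print([np.round(proj(M,[.6194,-.0844,z]),1).tolist() for z in (.0565,.1385,.17,.2065,.2285)])
print(g[:230,c-3:c+4].mean(1).astype(int).tolist())
for z in (.16,.19,.22):
    r=int(proj(M,[.6194,-.0844,z])[1]); x=[i for i in range(c-25,c+25) if g[r,i]<60]; print(r,x[0],x[-1])
E
```

```text
dist 79.734968821803 rot 0.7652882723947401
[[-1.0, -2.7, 26.4, 0.1, -0.2, 0.2, 85],
[-0.9, -2.6, 26.4, 0.1, -0.2, 0.2, 85],
[-0.8, -2.6, 26.4, 0.1, -0.2, 0.2, 85]]
[[316.5, 92.9], [315.6, 140.7], [315.2, 162.1], [314.7, 189.6], [314.4, 207.8]]
[172, 178, 178, 181, 178, 178, 179, 179, 179, 179, 178, 180, 180, 180, 179, 178, 178, 177, 179, 183, 185, 184, 182, 184, 184, 186, 182, 179, 183, 185, 186, 184, 181, 181, 176, 179, 179, 180, 173, 171, 172, 169, 165, 166, 165, 163, 163, 167, 169, 168, 167, 167, 169, 170, 167, 163, 173, 180, 179, 180, 183, 185, 187, 181, 182, 161, 163, 182, 125, 99, 105, 108, 106, 108, 140, 147, 140, 145, 173, 169, 177, 179, 179, 157, 153, 154, 153, 154, 156, 155, 159, 140, 102, 110, 125, 127, 126, 124, 120, 119, 115, 113, 120, 122, 137, 130, 123, 123, 124, 120, 110, 171, 119, 93, 94, 96, 95, 94, 96, 95, 104, 99, 93, 95, 95, 95, 94, 93, 94, 94, 95, 95, 95, 96, 96, 101, 98, 105, 71, 20, 13, 19, 16, 16, 20, 10, 22, 73, 76, 76, 46, 22, 18, 19, 18, 21, 18, 19, 18, 13, 17, 16, 19, 24, 14, 19, 20, 20, 19, 17, 17, 15, 21, 18, 18, 14, 19, 17, 18, 18, 14, 16, 21, 19, 18, 19, 20, 15, 50, 86, 86, 86, 39, 15, 21, 15, 18, 18, 18, 17, 16, 22, 23, 31, 29, 26, 26, 10, 61, 93, 124, 130, 153, 178, 181, 182, 181, 182, 182, 187, 149, 124, 123, 128, 110, 88, 87, 86, 120, 143]
155 308 323
176 307 323
200 306 323
```

jog_arm(
  deltas=[
    [[-1, -3, 26, 0.1, -0.2, 0.2, 85], [-1, -3, 26, 0.1, -0.2, 0.2, 85], [-1, -2, 26, 0.1, -0.2, 0.2, 85], [0, 0, 0, 0, 0, 0, 85]],
  ],
)

```text
clock: 3.3
eef_pos: [0.5942, -0.0797, 0.2384]
tool_rot: [0.042, 0.921, -0.017, 0.387]
ft_force: [-0.3, 0.3, -0.7]
grip_width: 0.0845
```

```bash
python3 - <<'E'
from h import *
p=np.array([.6194,-.0844,.2065]);Rm=orient(-5.4,45); t=p+Rm[:,2]*.010
M=model("wrist");a=camera("wrist");save("w3.png",a[100:400,120:520])
plan(t,Rm,3,85); print([np.round(proj(M,[.6194,-.0844,z])).tolist() for z in (.0565,.1385,.2065,.2285,.2425)],proj(M,[.6023,-.0816,.2695]))
E
```

```text
dist 52.02947409186187 rot 0.6614790992821337
[[2.0, -0.8, 17.2, 0.1, 0.2, 0.0, 85],
[1.9, -0.8, 17.2, 0.1, 0.2, 0.0, 85],
[1.9, -0.8, 17.2, 0.1, 0.2, 0.0, 85]]
[[320.0, 78.0], [320.0, 139.0], [319.0, 206.0], [319.0, 232.0], [319.0, 249.0]] [320.64043548 281.73371232]
```

View pics/w3.png

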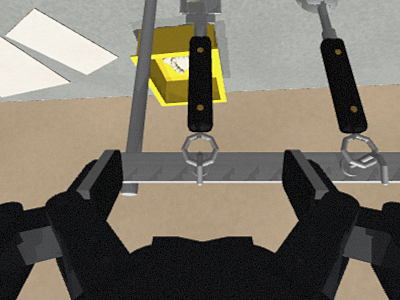

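The handle is centred at column 320, with its top at row 231, the eye at row 247 and the hook tip at about row 284. All are within 3 px of prediction, so I'm going in.

jog_arm(
  deltas=[
    [[2, -1, 18, 0, 0.2, 0, 85], [2, -1, 17, 0, 0.2, 0, 85], [2, -1, 17, 0, 0, 0, 85], [0, 0, 0, 0, 0, 0, 85]],
  ],
)

```text
clock: 3.75
eef_pos: [0.6281, -0.0849, 0.204]
tool_rot: [0.041, 0.921, -0.017, 0.387]
ft_force: [-0.0, 0.2, -0.6]
grip_width: 0.0848
```

```bash
python3 - <<'E'
from h import *
p=np.array([.6194,-.0844,.2065]);Rm=orient(-5.4,45); t=p+Rm[:,2]*.010
plan(t,Rm,1,85); print(np.round(get_obs()["ft_force"],1))
E
```

```text
dist 4.874714686139642 rot 0.6816958920377304
[[4.4, -0.4, 2.1, 0.2, 0.6, 0.2, 85]]
[-0.   0.2 -0.6]
```

jog_arm(
  deltas=[
    [[4, 0, 2, 0.2, 0.5, 0, 85], [0, 0, 0, 0, 0, 0, 40], [0, 0, 0, 0, 0, 0, 10], [0, 0, 0, 0, 0, 0, 10], [0, 0, 0, 0, 0, 0, 10]],
  ],
)

```text
clock: 4.25
eef_pos: [0.6265, -0.0843, 0.2052]
tool_rot: [0.042, 0.921, -0.019, 0.386]
ft_force: [-0.9, 0.3, -0.5]
grip_width: 0.0276
```

jog_arm(
  deltas=[
    [[0, 0, 0, 0, 0, 0, 10], [0, 0, 0, 0, 0, 0, 10]],
  ],
)

```text
clock: 4.45
eef_pos: [0.6265, -0.0843, 0.2059]
tool_rot: [0.042, 0.921, -0.019, 0.386]
ft_force: [0.9, -0.0, 0.5]
grip_width: 0.0099
```

```bash
python3 - <<'E'
from h import *
T=mat(get_obs());p=np.array([.6194,-.0844,.2065]); print(np.round(T[:3,:3].T@(p-T[:3,3]),4),np.round(get_obs()["joint_pos"],2))
M=model("wrist");a=camera("wrist");save("w4.png",a[100:400,120:520])
print([np.round(proj(M,[.6194,-.0844,z])).tolist() for z in (.1385,.2065,.2285,.2425)],proj(M,[.6023,-.0816,.2695]))
E
```

```text
[ 0.0045 -0.0007 -0.0055] [-0.16  0.01 -0.63  0.15  0.05 -0.05]
[[322.0, 145.0], [321.0, 229.0], [321.0, 263.0], [321.0, 286.0]] [323.0329332  336.96995919]
```

View pics/w4.png

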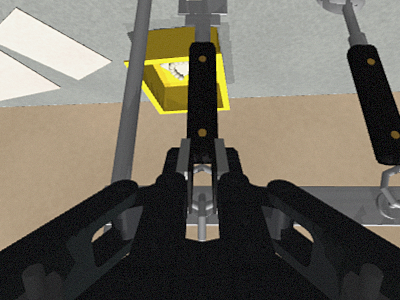

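The fingers closed to 9.9 mm, which is narrower than the 20 mm handle. So the handle (columns 308-336, rows 142-264) is not between them. I'll check from the fixed camera where the tips are.

```bash
python3 - <<'E'
from h import *
M=model("wrist");T=mat(get_obs())
for q in [(0,0,0),(-.011,0,0),(.011,0,0),(0,.005,-.019)]: print(q,np.round(proj(M,(T@np.array([*q,1]))[:3])))
S=model("scene");a=camera("scene")
print("tcp scene",proj(S,T[:3,3]),"handle",[np.round(proj(S,[.6194,-.0844,z])).tolist() for z in (.0565,.1385,.2285)])
save("s5.png",cv2.resize(a[120:270,200:360],None,fx=5,fy=4*.98,interpolation=cv2.INTER_CUBIC) if 0 else cv2.resize(a[120:260,210:360],None,fx=4.2,fy=4.2,interpolation=cv2.INTER_CUBIC))
E
```

```text
(0, 0, 0) [322. 232.]
(-0.011, 0, 0) [322. 247.]
(0.011, 0, 0) [322. 217.]
(0, 0.005, -0.019) [331. 245.]
tcp scene [260.79974646 195.79830549] handle [[270.0, 247.0], [266.0, 219.0], [262.0, 185.0]]
```

View pics/s5.png

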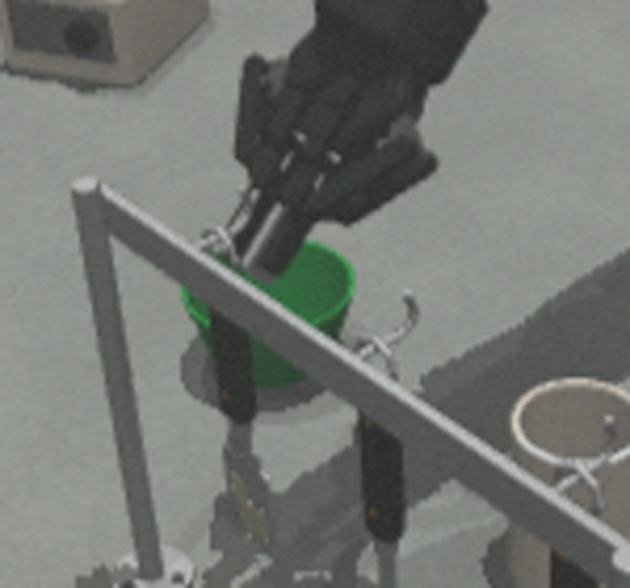

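The scene view at about (267,219) shows the handle where I had it, but the fingertips are hidden behind the bar. The handle's two rivets appear in three wrist views, so I'll triangulate them to check depth.

```bash
python3 - <<'E'
from h import *
m=camera_model("wrist");f,cx,cy,k,_=model("wrist")
def mk(p,q):
    return (f,cx,cy,k,mat({"eef_pos":p,"tool_rot":np.array(q)})@np.array(m["T_tool_cam"]))
V=[mk([.5345,-.0687,.2893],[.038,.925,-.017,.378]),mk([.5942,-.0797,.2384],[.042,.921,-.017,.387]),mk([.6265,-.0843,.2059],[.042,.921,-.019,.386])]
for v in V: print(np.round(v[4][:3,3],3))
cols=[314.5,320,322.5]
for nm,rows in (("lower",(148.5,152,161)),("upper",(190,207,232))):
    P=tri([(V[i],(cols[i],rows[i])) for i in range(3)]); print(nm,np.round(P,4),[np.round(proj(v,P),1).tolist() for v in V])
print(np.round(m["T_tool_cam"],4).tolist())
# brightness columns for rivet rows in w3,w4
for n in("w3","w4"):
    g=cv2.imread(f"pics/{n}.png"); c=g[30:180,196:209,2].max(1); print(n,[(i+130,int(x)) for i,x in enumerate(c) if x>70][:40])
    for r in (70,90,120,125): print(r,[i+120 for i in range(170,230) if g[r,i].max()<60][::40], [i+120 for i in range(170,230) if g[r,i].max()<60][-1:])
w=lambda v,z:[np.round(proj(v,np.array([.6194,-.0844,z])+np.array([-.007*.9955+s*.01*.0945,.007*.0945+s*.01*.9955,0])),1).tolist() for s in(-1,1)]
for v in V[1:]: print([w(v,z) for z in (.1385,.2065,.2285)])
E
```

```text
[ 0.36  -0.054  0.358]
[ 0.419 -0.064  0.304]
[ 0.451 -0.068  0.271]
lower [ 0.5859 -0.0809  0.1772] [[315.0, 148.7], [319.7, 151.0], [321.9, 162.0]]
upper [ 0.6111 -0.0832  0.2116] [[315.0, 189.9], [319.9, 207.1], [321.9, 232.0]]
[[-0.0001, -0.9537, -0.3006, 0.0769], [1.0, 0.0003, -0.0013, -0.0], [0.0013, -0.3006, 0.9537, -0.1715], [0.0, 0.0, 0.0, 1.0]]
w3 [(130, 136), (131, 134), (132, 134), (133, 137), (134, 132), (135, 141), (136, 98), (147, 77), (148, 113), (149, 124), (150, 128), (151, 131), (205, 113), (206, 115), (207, 113), (208, 120), (209, 124), (210, 72), (232, 172), (233, 190), (234, 169), (235, 137), (236, 160), (237, 182), (238, 185), (239, 210), (240, 175), (241, 174), (242, 176), (243, 175), (244, 176), (245, 175), (246, 177), (247, 179), (248, 173), (249, 176), (250, 178), (251, 186), (252, 114), (253, 91)]
70 [309] [330]
90 [308] [331]
120 [308] [331]
125 [308] [332]
w4 [(130, 97), (131, 92), (132, 91), (133, 93), (134, 92), (135, 91), (136, 91), (137, 93), (138, 92), (139, 93), (140, 96), (141, 81), (156, 101), (157, 105), (158, 106), (159, 107), (160, 109), (161, 79), (229, 110), (230, 121), (231, 114), (232, 115), (233, 114), (234, 115), (235, 120), (264, 179), (265, 177), (266, 102), (267, 111), (268, 134), (269, 148), (270, 166), (271, 175), (272, 177), (273, 174), (274, 177), (275, 174), (276, 173), (277, 177), (278, 173)]
70 [309] [335]
90 [308] [336]
120 [307] [336]
125 [307] [336]
[[[308.5, 134.1], [330.8, 134.1]], [[306.6, 202.0], [332.1, 202.0]], [[305.9, 228.2], [332.5, 228.3]]]
[[[308.1, 139.3], [335.2, 139.4]], [[305.3, 225.1], [337.1, 225.2]], [[304.1, 259.8], [337.9, 259.9]]]
```

Likely cause: the tips closed on the near half of the rounded handle and slid off. The spatula still hangs undisturbed. I'll open, back off, flatten the slant to 35° so the hook clears the body, and go about 10 mm deeper.

jog_arm(
  deltas=[
    [[0, 0, 0, 0, 0, 0, 85], [0, 0, -15, 0, 0, 0, 85], [0, 0, -15, 0, 0, 0, 85], [0, 0, -10, 0, 0, 0, 85], [0, 0, 0, 0, 0, 0, 85]],
  ],
)

```text
clock: 5.05
eef_pos: [0.5969, -0.0816, 0.2332]
tool_rot: [0.042, 0.922, -0.019, 0.385]
ft_force: [0.3, 0.3, 0.1]
grip_width: 0.0813
```

```bash
python3 - <<'E'
from h import *
p=np.array([.622,-.0846,.2065]);Rm=orient(-5.4,35); t=p+Rm[:,2]*.017
o=get_obs();print(o["grip_width"],np.round(o["eef_pos"],4))
plan(t-Rm[:,2]*.06,Rm,4,85)
E
```

```text
0.0812979744696201 [ 0.5969 -0.0816  0.2332]
dist 10.20217294844486 rot 9.655931381940166
[[2.1, -0.2, -1.4, 0.0, -2.4, 0.1, 85],
[2.0, -0.2, -1.5, 0.0, -2.4, 0.1, 85],
[2.0, -0.2, -1.6, 0.0, -2.4, 0.1, 85],
[1.9, -0.2, -1.7, 0.0, -2.4, 0.1, 85]]
```

jog_arm(
  deltas=[
    [[2.5, 0, -2, 0, -2.5, 0, 85], [2.5, 0, -2, 0, -2.5, 0, 85], [2.5, 0, -2, 0, -2.5, 0, 85], [2, 0, -1.5, 0, -2, 0, 85], [0, 0, 0, 0, 0, 0, 85]],
  ],
)

```text
clock: 5.55
eef_pos: [0.5862, -0.0806, 0.2318]
tool_rot: [0.04, 0.885, -0.023, 0.464]
ft_force: [0.0, 0.3, -0.2]
grip_width: 0.0848
```

```bash
python3 - <<'E'
from h import *
p=np.array([.622,-.0846,.2065]);Rm=orient(-5.4,35); t=p+Rm[:,2]*.017
o=get_obs();print(o["grip_width"],np.round(o["eef_pos"],4))
plan(t,Rm,4,85)
M=model("wrist");a=camera("wrist");g=a.max(2)
c=int(round(proj(M,p)[0]));print(c,[round(proj(M,[.622,-.0846,z])[1],1) for z in (.0565,.1385,.2065,.2285)])
col=g[:330,c-3:c+4].mean(1); d=[i for i in range(330) if col[i]<45]; print(d[0],d[-1],[(i,int(col[i])) for i in range(40,120,2)])
for z in (.16,.19,.215):
    r=int(proj(M,[.622,-.0846,z])[1]); x=[i for i in range(c-30,c+30) if g[r,i]<60]
    print(z,r,x[0],x[-1]+1,[round(proj(M,[.622+s*.00095,-.0846+s*.00995,z])[0],1) for s in(-1,1)])
E
```

```text
0.08481253189368812 [ 0.5862 -0.0806  0.2318]
dist 61.00961288731454 rot 0.4159674471744534
[[0.1, -0.2, 15.3, 0.0, 0.1, 0.1, 85],
[0.1, -0.2, 15.3, 0.0, 0.1, 0.1, 85],
[0.1, -0.2, 15.3, 0.0, 0.1, 0.1, 85],
[0.0, -0.2, 15.3, 0.0, 0.1, 0.1, 85]]
322 [np.float64(62.6), np.float64(136.5), np.float64(209.7), np.float64(236.2)]
134 235 [(40, 175), (42, 149), (44, 151), (46, 147), (48, 152), (50, 149), (52, 158), (54, 66), (56, 93), (58, 141), (60, 103), (62, 124), (64, 127), (66, 127), (68, 124), (70, 123), (72, 121), (74, 120), (76, 131), (78, 156), (80, 114), (82, 118), (84, 117), (86, 115), (88, 110), (90, 128), (92, 98), (94, 97), (96, 96), (98, 96), (100, 96), (102, 96), (104, 98), (106, 94), (108, 98), (110, 95), (112, 97), (114, 94), (116, 94), (118, 95)]
0.16 158 311 334 [np.float64(310.4), np.float64(333.3)]
0.19 190 311 334 [np.float64(309.8), np.float64(333.5)]
0.215 219 310 335 [np.float64(309.3), np.float64(333.8)]
```

jog_arm(
  deltas=[
    [[0, 0, 16, 0, 0, 0, 85], [0, 0, 16, 0, 0, 0, 85], [0, 0, 16, 0, 0, 0, 85], [0, 0, 15, 0, 0, 0, 85], [0, 0, 0, 0, 0, 0, 85]],
  ],
)

```text
clock: 6.1
eef_pos: [0.6455, -0.0865, 0.2005]
tool_rot: [0.04, 0.883, -0.023, 0.466]
ft_force: [-0.5, 0.2, 0.0]
grip_width: 0.0852
```

```bash
python3 - <<'E'
from h import *
p=np.array([.622,-.0846,.2065]);Rm=orient(-5.4,35); t=p+Rm[:,2]*.017
plan(t,Rm,1,85);print(get_obs()["ft_force"])
E
```

```text
dist 10.392862096676476 rot 0.7022390102037266
[[8.6, -0.2, -5.9, 0.0, 0.6, 0.3, 85]]
[-0.51919151  0.23768411  0.03964218]
```

jog_arm(
  deltas=[
    [[9, 0, -6, 0, 0.5, 0, 85], [0, 0, 0, 0, 0, 0, 85]],
  ],
)

```text
clock: 6.3
eef_pos: [0.6353, -0.0856, 0.1963]
tool_rot: [0.04, 0.886, -0.023, 0.462]
ft_force: [-1.0, -0.1, -0.1]
grip_width: 0.0849
```

```bash
python3 - <<'E'
from h import *
p=np.array([.622,-.0846,.2065]);Rm=orient(-5.4,35); t=p+Rm[:,2]*.017
plan(t,Rm,1,85);print(get_obs()["ft_force"])
E
```

```text
dist 0.8408688529391767 rot 0.2723473406464751
[[-0.8, -0.3, 0.2, 0.0, 0.0, 0.3, 85]]
[-0.99728248 -0.13014816 -0.105595  ]
```

jog_arm(
  deltas=[
    [[0, 0, 0, 0, 0, 0, 45], [0, 0, 0, 0, 0, 0, 25], [0, 0, 0, 0, 0, 0, 10], [0, 0, 0, 0, 0, 0, 10], [0, 0, 0, 0, 0, 0, 10]],
  ],
)

```text
clock: 6.8
eef_pos: [0.6347, -0.0856, 0.1992]
tool_rot: [0.04, 0.885, -0.023, 0.463]
ft_force: [-0.6, 1.0, -0.2]
grip_width: 0.0162
```

jog_arm(
  deltas=[
    [[0, 0, 0, 0, 0, 0, 10], [0, 0, 0, 0, 0, 0, 10]],
  ],
)

```text
clock: 7.0
eef_pos: [0.6346, -0.0856, 0.1992]
tool_rot: [0.04, 0.885, -0.023, 0.463]
ft_force: [-0.8, 0.2, -0.1]
grip_width: 0.0159
```

```bash
python3 - <<'E'
from h import *
M=model("wrist");a=camera("wrist");save("w6.png",cv2.resize(a[100:330,200:440],None,fx=2.5,fy=2.5,interpolation=cv2.INTER_CUBIC))
p=np.array([.622,-.0846,.2065]);T=mat(get_obs())
print(np.round(T[:3,:3].T@(p-T[:3,3]),4),[np.round(proj(M,[.622,-.0846,z])).tolist() for z in (.0565,.1385,.2065,.2285,.2425)])
E
```

```text
[ 0.0011 -0.0002 -0.0145] [[323.0, 49.0], [323.0, 142.0], [322.0, 240.0], [322.0, 277.0], [322.0, 301.0]]
```

View pics/w6.png

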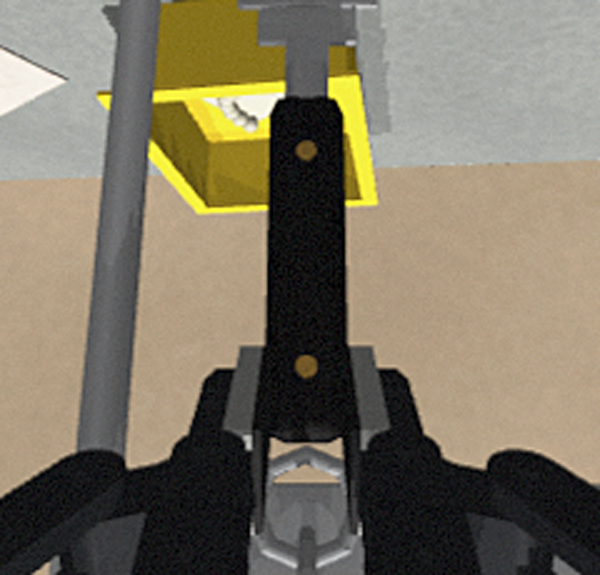

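The handle now sits clearly between both grey pads (crop columns 240-380, rows 345-430). The eye and hook show below at about (305,500), and the fingers stopped on the handle. I'll save the grasp transform and plan the unhooking.

```bash
cat >> h.py <<'E'
XR=np.array([np.cos(np.radians(-5.4)),np.sin(np.radians(-5.4)),0]);YR=np.array([-XR[1],XR[0],0])
F0=np.array([.622,-.0846,0])+XR*.021   # below hook root on bar face, eye assumed 21 mm out
def Espat(x,z,th,y=0):  # eye centre in rail mm, swing deg -> world pose of eye
    T=np.eye(4); T[:3,:3]=np.stack([XR,YR,[0,0,1]],1)@R.from_euler("y",th,degrees=True).as_matrix()
    T[:3,3]=F0+XR*x/1000+YR*y/1000+np.array([0,0,z/1000]); return T
def TE(): return np.load("te.npy")   # eye pose in tool
def eye():
    E=mat(get_obs())@TE(); d=E[:3,3]-F0; zz=E[:3,2]; o=get_obs()
    print("eye rail x,y,z mm",np.round([d@XR*1e3,d@YR*1e3,E[2,3]*1e3],1),"swing",round(np.degrees(np.arctan2(zz@XR,zz[2])),1),"F",np.round(o["ft_force"],1),"w",round(o["grip_width"],4),"t",round(o["clock"],2)); return E
def to(x,z,th,n,g=10):
    G=Espat(x,z,th)@np.linalg.inv(TE()); plan(G[:3,3],G[:3,:3],n,g)
E
python3 - <<'E'
from h import *
np.save("te.npy",np.linalg.inv(mat(get_obs()))@Espat(-21,242.5,0))
eye(); to(-21,250,0,4)
E
```

```text
eye rail x,y,z mm [-21.   -0.  242.5] swing 0.0 F [ 0.2 -0.  -0.5] w 0.0159 t 7.05
dist 7.500000000000062 rot 9.558673653508653e-15
[[-1.5, -0.0, -1.1, 0.0, -0.0, 0.0, 10],
[-1.5, -0.0, -1.1, 0.0, -0.0, 0.0, 10],
[-1.5, -0.0, -1.1, 0.0, -0.0, 0.0, 10],
[-1.5, -0.0, -1.1, 0.0, -0.0, 0.0, 10]]
```

jog_arm(
  deltas=[
    [[-1.5, 0, -1.1, 0, 0, 0, 10], [-1.5, 0, -1.1, 0, 0, 0, 10], [-1.5, 0, -1.1, 0, 0, 0, 10], [-1.5, 0, -1.1, 0, 0, 0, 10], [0, 0, 0, 0, 0, 0, 10]],
  ],
)

```text
clock: 7.55
eef_pos: [0.6335, -0.0854, 0.2055]
tool_rot: [0.04, 0.886, -0.023, 0.462]
ft_force: [-0.1, -0.2, -0.3]
grip_width: 0.0159
```

```bash
python3 - <<'E'
from h import *
eye(); to(-29,250,16,4)
E
```

```text
eye rail x,y,z mm [-22.    0.  248.9] swing 0.2 F [-0.1 -0.2 -0.3] w 0.0159 t 7.55
dist 19.33382162564672 rot 15.807202880369243
[[2.9, 0.0, -3.9, -0.0, 4.0, -0.0, 10],
[3.2, 0.0, -3.7, -0.0, 4.0, -0.0, 10],
[3.4, 0.0, -3.4, -0.0, 4.0, -0.0, 10],
[3.6, 0.0, -3.2, -0.0, 4.0, -0.0, 10]]
```

jog_arm(
  deltas=[
    [[3, 0, -4, 0, 4, 0, 10], [3, 0, -4, 0, 4, 0, 10], [3.5, 0, -3.5, 0, 4, 0, 10], [3.5, 0, -3, 0, 4, 0, 10]],
  ],
)

```text
clock: 7.95
eef_pos: [0.6084, -0.083, 0.2001]
tool_rot: [0.043, 0.945, -0.016, 0.325]
ft_force: [1.1, -0.5, -1.3]
grip_width: 0.0159
```

```bash
python3 - <<'E'
from h import *
eye(); to(-35,251,32,4)
E
```

```text
eye rail x,y,z mm [-3.390e+01  1.000e-01  2.452e+02] swing 17.2 F [ 1.1 -0.5 -1.3] w 0.0159 t 7.95
dist 14.60909819730263 rot 14.756125975105395
[[1.3, -0.0, -3.4, -0.0, 3.7, -0.0, 10],
[1.5, -0.0, -3.3, -0.0, 3.7, -0.0, 10],
[1.8, -0.0, -3.2, -0.0, 3.7, -0.0, 10],
[2.0, -0.0, -3.1, -0.0, 3.7, -0.0, 10]]
```

jog_arm(
  deltas=[
    [[-1, 0, -5, 0, 3, 0, 10], [0, 0, -4, 0, 3, 0, 10], [1, 0, -2.5, 0, 3, 0, 10], [1, 0, -2, 0, 3, 0, 10], [0, 0, 0, 0, 0, 0, 10]],
  ],
)

```text
clock: 8.45
eef_pos: [0.5997, -0.0821, 0.2127]
tool_rot: [0.044, 0.974, -0.012, 0.221]
ft_force: [-0.9, 0.4, -2.7]
grip_width: 0.0158
```

```bash
python3 - <<'E'
from h import *
eye(); to(-40,255,42,4)
E
```

```text
eye rail x,y,z mm [-3.290e+01  2.000e-01  2.565e+02] swing 29.7 F [-0.9  0.4 -2.7] w 0.0158 t 8.45
dist 16.324083282083112 rot 12.270860549359062
[[3.5, -0.0, -2.1, -0.0, 3.1, -0.0, 10],
[3.6, -0.0, -1.9, -0.0, 3.1, -0.0, 10],
[3.7, -0.0, -1.7, -0.0, 3.1, -0.0, 10],
[3.8, -0.0, -1.5, -0.0, 3.1, -0.0, 10]]
```

jog_arm(
  deltas=[
    [[3.5, 0, -1.5, 0, 3, 0, 10], [3.5, 0, -1.5, 0, 3, 0, 10], [3, 0, -1.5, 0, 3, 0, 10], [2.5, 0, -1, 0, 2, 0, 10], [0, 0, 0, 0, 0, 0, 10]],
  ],
)

```text
clock: 8.95
eef_pos: [0.5862, -0.0809, 0.2113]
tool_rot: [0.045, 0.991, -0.007, 0.126]
ft_force: [-0.1, 0.0, -0.0]
grip_width: 0.0161
```

```bash
python3 - <<'E'
from h import *
eye(); to(-41,258,46,3)
M=model("wrist");a=camera("wrist");E=mat(get_obs())@TE(); e=proj(M,E[:3,3]); tip=proj(M,F0+XR*-.038+[0,0,.2695]);b=proj(M,F0+XR*-.040+[0,0,.254]); print(e,tip,b)
x0,y0=int(e[0])-70,min(int(e[1])-70,260); x0=max(x0,0);save("w7.png",cv2.resize(a[y0:y0+140,x0:x0+140],None,fx=4,fy=4,interpolation=cv2.INTER_CUBIC)); print(x0,y0)
E
```

```text
eye rail x,y,z mm [-3.820e+01  2.000e-01  2.524e+02] swing 40.7 F [-0.1  0.  -0. ] w 0.0161 t 8.95
dist 9.909796851380243 rot 5.261861765844957
[[1.5, -0.0, -3.0, -0.1, 1.8, -0.0, 10],
[1.6, -0.0, -2.9, -0.1, 1.8, -0.0, 10],
[1.6, -0.0, -2.9, -0.1, 1.8, -0.0, 10]]
[321.87030481 301.18709374] [321.3650114 329.3411021] [321.5316803  302.30834444]
251 231
```

View pics/w7.png

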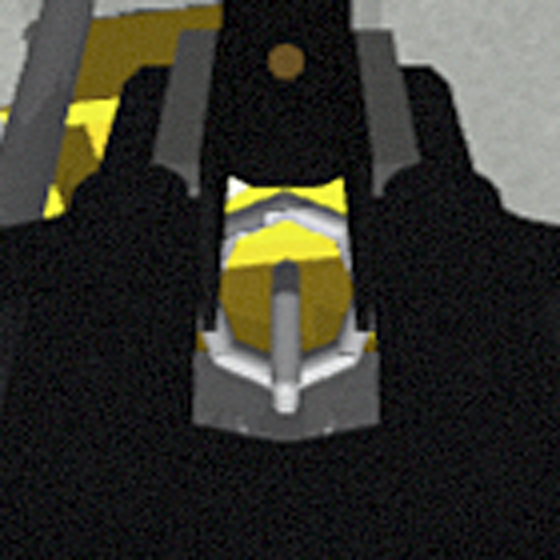

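The hook wire (crop column 287, rows 265-410, tip at about row 333 of the full picture) runs through the middle of the eye ring (crop rows 215-375), and the force is nil. The hook is within 1 px of prediction, so I'll lift over the tip in small steps.

jog_arm(
  deltas=[
    [[1.5, 0, -3, 0, 2, 0, 10], [1.5, 0, -3, 0, 2, 0, 10], [1.5, 0, -2.5, 0, 1.5, 0, 10], [0, 0, 0, 0, 0, 0, 10]],
  ],
)

```text
clock: 9.4
eef_pos: [0.5785, -0.0802, 0.2171]
tool_rot: [0.046, 0.996, -0.005, 0.079]
ft_force: [-0.7, -0.3, -2.3]
grip_width: 0.0163
```

```bash
python3 - <<'E'
from h import *
eye(); to(-41,264,51,3)
E
```

```text
eye rail x,y,z mm [-4.220e+01  2.000e-01  2.562e+02] swing 46.1 F [-0.7 -0.3 -2.3] w 0.0163 t 9.4
dist 10.044782566971268 rot 4.88313366999603
[[0.2, -0.0, -3.3, -0.1, 1.6, -0.0, 10],
[0.3, -0.0, -3.3, -0.1, 1.6, -0.0, 10],
[0.3, -0.0, -3.3, -0.1, 1.6, -0.0, 10]]
```

jog_arm(
  deltas=[
    [[0, 0, -3.5, 0, 1.6, 0, 10], [0, 0, -3.5, 0, 1.6, 0, 10], [0, 0, -3, 0, 1.6, 0, 10], [0, 0, 0, 0, 0, 0, 10]],
  ],
)

```text
clock: 9.8
eef_pos: [0.5764, -0.08, 0.2259]
tool_rot: [0.046, 0.998, -0.003, 0.039]
ft_force: [0.8, 0.7, -1.7]
grip_width: 0.0161
```

```bash
python3 - <<'E'
from h import *
eye(); to(-40.5,273,52,3)
E
```

```text
eye rail x,y,z mm [-4.130e+01  2.000e-01  2.631e+02] swing 50.7 F [ 0.8  0.7 -1.7] w 0.0161 t 9.8
dist 10.448677293607815 rot 1.2774895401777087
[[-0.3, -0.1, -3.5, -0.1, 0.4, -0.0, 10],
[-0.2, -0.0, -3.5, -0.1, 0.4, -0.0, 10],
[-0.2, -0.0, -3.5, -0.1, 0.4, -0.0, 10]]
```

jog_arm(
  deltas=[
    [[0, 0, -4, 0, 0.4, 0, 10], [0, 0, -3.5, 0, 0.4, 0, 10], [0, 0, -3.5, 0, 0.4, 0, 10], [0, 0, 0, 0, 0, 0, 10]],
  ],
)

```text
clock: 10.2
eef_pos: [0.5746, -0.0798, 0.2373]
tool_rot: [0.046, 0.999, -0.003, 0.029]
ft_force: [0.3, -0.8, -0.6]
grip_width: 0.016
```

```bash
python3 - <<'E'
from h import *
eye(); to(-41,286,52,3)
E
```

```text
eye rail x,y,z mm [-4.230e+01  2.000e-01  2.739e+02] swing 51.9 F [ 0.3 -0.8 -0.6] w 0.016 t 10.2
dist 12.190035436079771 rot 0.2610788339455793
[[-0.6, -0.1, -4.0, -0.1, 0.0, -0.1, 10],
[-0.6, -0.1, -4.0, -0.1, 0.0, -0.1, 10],
[-0.6, -0.1, -4.0, -0.1, 0.0, -0.1, 10]]
```

Free of load; continue up past the tip, then out.

jog_arm(
  deltas=[
    [[0, 0, -5, 0, 0, 0, 10], [0, 0, -5, 0, 0, 0, 10], [0, 0, -5, 0, 0, 0, 10], [4, 0, -4, 0, 0, 0, 10], [10, 0, -2, 0, 0, 0, 10]],
  ],
)

```text
clock: 10.7
eef_pos: [0.5595, -0.0783, 0.259]
tool_rot: [0.046, 0.998, -0.003, 0.03]
ft_force: [0.2, -0.4, -0.5]
grip_width: 0.016
```

jog_arm(
  deltas=[
    [[12, 0, -4, 0, 0, 0, 10], [12, 0, -4, 0, 0, 0, 10], [12, 0, -4, 0, 0, 0, 10], [12, 0, -4, 0, 0, 0, 10], [0, 0, 0, 0, 0, 0, 10]],
  ],
)

```text
clock: 11.2
eef_pos: [0.5037, -0.0731, 0.2741]
tool_rot: [0.046, 0.998, -0.003, 0.03]
ft_force: [0.7, -1.0, -0.1]
grip_width: 0.0161
```

```bash
python3 - <<'E'
from h import *
eye(); a=camera("wrist");b=camera("scene")
save("x8.png",np.vstack([cv2.resize(a[100:400,120:520],(480,300)),cv2.resize(b[140:290,230:470],(480,300))]))
print(np.round(get_obs()["joint_pos"],2))
E
```

```text
eye rail x,y,z mm [-1.135e+02  1.000e-01  3.108e+02] swing 51.8 F [ 0.7 -1.  -0.1] w 0.0161 t 11.2
[-0.14  0.19  0.12  1.44  0.   -0.05]
```

View pics/x8.png

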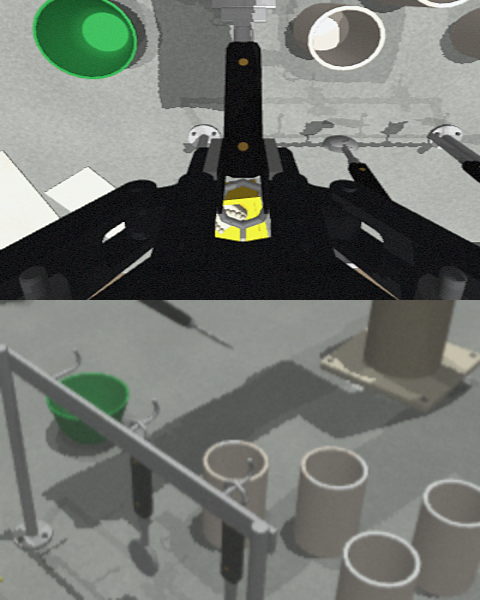

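The spatula is off the hook, held at the top of the picture, and the spoon and knife still hang in the scene view. Next is transport to the far pot, bringing the spatula vertical on the way.

```bash
cat >> h.py <<'E'
def bot(B,yaw,n,lean=0,g=10):
    T=np.eye(4); T[:3,:3]=(R.from_euler("z",yaw,degrees=True)*R.from_euler("y",lean,degrees=True)).as_matrix(); T[:3,3]=np.array(B)+T[:3,2]*.186
    G=T@np.linalg.inv(TE()); plan(G[:3,3],G[:3,:3],n,g)
def bottom():
    E=mat(get_obs())@TE(); o=get_obs(); print("bottom",np.round(E[:3,3]-E[:3,2]*.186,4),"lean",round(np.degrees(np.arccos(E[2,2])),1),"F",np.round(o["ft_force"],1),"w",round(o["grip_width"],4),"t",round(o["clock"],2))
E
python3 - <<'E'
from h import *
bottom(); bot([.5005,.2335,.165],25,10)
E
```

```text
bottom [ 0.3857 -0.062   0.1953] lean 51.8 F [ 0.2  0.5 -0.4] w 0.016 t 11.3
dist 314.1640540284179 rot 59.66756908659179
[[2.0, 31.1, -3.6, -1.5, -5.1, -2.7, 10],
[0.2, 31.3, -2.9, -1.5, -5.1, -2.7, 10],
[-1.5, 31.3, -2.0, -1.5, -5.1, -2.7, 10],
[-3.1, 31.2, -0.9, -1.5, -5.1, -2.7, 10],
[-4.7, 31.1, 0.2, -1.5, -5.1, -2.7, 10],
[-6.1, 30.8, 1.5, -1.5, -5.1, -2.7, 10],
[-7.3, 30.4, 3.0, -1.5, -5.1, -2.7, 10],
[-8.5, 29.9, 4.5, -1.5, -5.1, -2.7, 10],
[-9.4, 29.4, 6.1, -1.5, -5.1, -2.7, 10],
[-10.2, 28.7, 7.7, -1.5, -5.1, -2.7, 10]]
```

jog_arm(
  deltas=[
    [[2, 20, -4, -1, -4, -2, 10], [0, 30, -4, -1.5, -5, -2.7, 10], [-1.5, 31, -2, -1.5, -5, -2.7, 10], [-3, 31, -1, -1.5, -5, -2.7, 10], [-5, 31, 0, -1.5, -5, -2.7, 10]],
  ],
)

```text
clock: 11.8
eef_pos: [0.5146, 0.0718, 0.2901]
tool_rot: [-0.07, 0.966, 0.046, 0.245]
ft_force: [0.3, -0.1, -1.0]
grip_width: 0.0163
```

```bash
python3 - <<'E'
from h import *
bottom(); bot([.5005,.2335,.165],25,5)
E
```

```text
bottom [0.4393 0.0668 0.1684] lean 26.8 F [ 0.3 -0.1 -1. ] w 0.0163 t 11.8
dist 168.2050597891802 rot 30.842687836605304
[[-5.0, 33.3, 0.8, -1.7, -5.2, -2.9, 10],
[-6.5, 32.9, 2.3, -1.7, -5.2, -2.9, 10],
[-7.8, 32.5, 3.9, -1.7, -5.2, -2.9, 10],
[-9.0, 31.9, 5.6, -1.7, -5.2, -2.9, 10],
[-10.0, 31.3, 7.4, -1.7, -5.2, -2.9, 10]]
```

jog_arm(
  deltas=[
    [[-5, 33, 1, -1.7, -5, -2.9, 10], [-6.5, 32, 2, -1.7, -5, -2.9, 10], [-8, 31, 4, -1.7, -5, -2.9, 10], [-9, 26, 5, -1.7, -5, -2.9, 10], [-5, 10, 3, -1, -3, -1.5, 10]],
  ],
)

```text
clock: 12.3
eef_pos: [0.5136, 0.216, 0.3076]
tool_rot: [-0.191, 0.873, 0.1, 0.437]
ft_force: [-0.6, -0.0, -1.8]
grip_width: 0.0156
```

```bash
python3 - <<'E'
from h import *
camera("scene")
bottom(); bot([.5005,.2335,.165],25,3)
M=model("wrist");a=camera("wrist");save("w9.png",a)
print(proj(M,[.5005,.2335,.11]))
for c in("wrist",):
  for r in masks_of("pot",c):
    ys,xs=np.where(r["pixels"]); print(round(r["conf"],2),np.round(r["at"]),xs.min(),xs.max(),ys.min(),ys.max())
E
```

```text
bottom [0.4959 0.2098 0.1634] lean 2.1 F [-0.9 -0.5 -2.4] w 0.0155 t 12.35
dist 23.215237223046998 rot 2.1672064206199613
[[-2.3, 7.1, 2.0, 0.1, -0.7, -0.2, 10],
[-2.3, 7.1, 2.1, 0.1, -0.7, -0.2, 10],
[-2.3, 7.1, 2.1, 0.1, -0.7, -0.2, 10]]
[344.10153991  16.67011301]
0.65 [345.  22.] 304 388 0 50
```

View pics/w9.png

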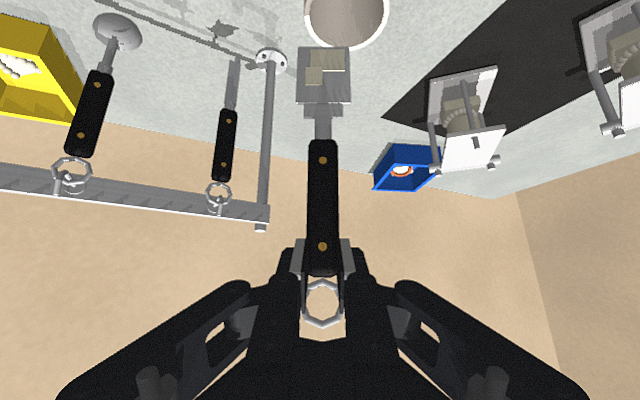

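The wrist view shows the pot rim at the top (columns 304-389, far edge at about row 49) and the blade end at columns 297-351, row 47. I'll check both against the model.

```bash
python3 - <<'E'
from h import *
from scipy.optimize import least_squares
M=model("wrist")
E=mat(get_obs())@TE()
for z in (0,.064,.082,.172,.186): print(z,[np.round(proj(M,(E@np.array([0,y,z-.186,1]))[:3])).tolist() for y in(-.02,0,.02)])
a=np.linspace(0,2*np.pi,180)
def ring(c): 
    P=np.array([proj(M,[c[0]+.038*np.cos(t),c[1]+.038*np.sin(t),.11]) for t in a]); return P
f=lambda c:(lambda P:[P[:,1].max()-49.5,P[np.abs(P[:,1]-12)<8][:,0].max()-389,P[np.abs(P[:,1]-12)<8][:,0].min()-303.5])(ring(c))
print(f([.5005,.2335])); print(least_squares(f,[.5005,.2335],diff_step=.003).x)
E
```

```text
0 [[297.0, 49.0], [323.0, 49.0], [348.0, 49.0]]
0.064 [[294.0, 120.0], [322.0, 120.0], [350.0, 120.0]]
0.082 [[293.0, 142.0], [322.0, 142.0], [351.0, 143.0]]
0.172 [[288.0, 277.0], [321.0, 277.0], [355.0, 277.0]]
0.186 [[287.0, 301.0], [321.0, 302.0], [356.0, 302.0]]
[np.float64(1.700839338053271), np.float64(0.9249151465579075), np.float64(0.5650702161001959)]
[0.49916742 0.23199628]
```

Everything agrees to within about 2 mm. Move over the pot centre.

jog_arm(
  deltas=[
    [[-2, 8, 2, 0, -0.7, 0, 10], [-2, 7, 2, 0, -0.7, 0, 10], [-2, 6, 2, 0, -0.7, 0, 10], [0, 0, 0, 0, 0, 0, 10]],
  ],
)

```text
clock: 12.85
eef_pos: [0.5157, 0.2373, 0.3108]
tool_rot: [-0.185, 0.866, 0.101, 0.453]
ft_force: [0.6, 0.7, -1.0]
grip_width: 0.0157
```

```bash
python3 - <<'E'
from h import *
bottom(); bot([.500,.233,.105],25,4)
E
```

```text
bottom [0.5037 0.2335 0.1682] lean 0.7 F [ 0.6  0.7 -1. ] w 0.0157 t 12.85
dist 63.356980848395985 rot 1.0892735867262682
[[13.5, 0.6, 8.3, -0.1, 0.0, -0.3, 10],
[13.5, 0.7, 8.3, -0.1, 0.0, -0.3, 10],
[13.5, 0.7, 8.3, -0.1, 0.0, -0.3, 10],
[13.5, 0.8, 8.3, -0.1, 0.0, -0.3, 10]]
```

jog_arm(
  deltas=[
    [[13, 0.5, 8, 0, 0, 0, 10], [13, 0.5, 8, 0, 0, 0, 10], [13, 0.5, 8, 0, 0, 0, 10], [12, 0.5, 7, 0, 0, 0, 10], [0, 0, 0, 0, 0, 0, 10]],
  ],
)

```text
clock: 13.35
eef_pos: [0.5133, 0.2393, 0.2522]
tool_rot: [-0.184, 0.866, 0.101, 0.454]
ft_force: [0.4, 0.6, -1.8]
grip_width: 0.0159
```

```bash
python3 - <<'E'
from h import *
bottom(); bot([.500,.233,.05],25,4)
E
```

```text
bottom [0.5018 0.2357 0.1095] lean 0.7 F [ 0.4  0.6 -1.8] w 0.0159 t 13.35
dist 59.5920627631723 rot 1.1223047991474953
[[12.6, -0.1, 8.0, -0.1, 0.1, -0.3, 10],
[12.6, -0.0, 8.0, -0.1, 0.1, -0.3, 10],
[12.6, 0.0, 8.0, -0.1, 0.1, -0.3, 10],
[12.5, 0.1, 8.0, -0.1, 0.1, -0.3, 10]]
```

jog_arm(
  deltas=[
    [[12.5, -0.5, 8, 0, 0, 0, 10], [12.5, 0, 8, 0, 0, 0, 10], [12.5, 0, 8, 0, 0, 0, 10], [12, 0, 7, 0, 0, 0, 10], [0, 0, 0, 0, 0, 0, 10]],
  ],
)

```text
clock: 13.85
eef_pos: [0.5156, 0.2397, 0.1991]
tool_rot: [-0.183, 0.864, 0.102, 0.459]
ft_force: [-0.4, 0.2, -0.9]
grip_width: 0.0159
```

```bash
python3 - <<'E'
from h import *
bottom(); bot([.500,.233,.018],25,4)
E
```

```text
bottom [0.5053 0.2367 0.0563] lean 1.0 F [-0.4  0.2 -0.9] w 0.0159 t 13.85
dist 38.71844917286099 rot 1.3891827404240455
[[8.6, 0.1, 4.5, -0.1, 0.2, -0.3, 10],
[8.6, 0.1, 4.5, -0.1, 0.2, -0.3, 10],
[8.6, 0.2, 4.5, -0.1, 0.2, -0.3, 10],
[8.5, 0.2, 4.5, -0.1, 0.2, -0.3, 10]]
```

jog_arm(
  deltas=[
    [[8.5, 0, 4.5, 0, 0.3, 0, 10], [8.5, 0, 4.5, 0, 0.3, 0, 10], [8.5, 0, 4.5, 0, 0.3, 0, 10], [8, 0, 4, 0, 0, 0, 10], [0, 0, 0, 0, 0, 0, 10]],
  ],
)

```text
clock: 14.35
eef_pos: [0.5149, 0.2396, 0.1649]
tool_rot: [-0.184, 0.866, 0.101, 0.455]
ft_force: [-0.7, 0.2, -1.3]
grip_width: 0.0161
```

```bash
python3 - <<'E'
from h import *
bottom(); bot([.500,.233,.008],25,4)
E
```

```text
bottom [0.5035 0.236  0.0222] lean 0.7 F [-0.7  0.2 -1.3] w 0.0161 t 14.35
dist 14.732018762317255 rot 1.2089152974794506
[[3.5, 0.1, 1.2, -0.1, 0.1, -0.3, 10],
[3.5, 0.1, 1.3, -0.1, 0.1, -0.3, 10],
[3.5, 0.1, 1.3, -0.1, 0.1, -0.3, 10],
[3.5, 0.1, 1.3, -0.1, 0.1, -0.3, 10]]
```

jog_arm(
  deltas=[
    [[3, 0, 1.5, 0, 0, 0, 10], [3, 0, 1.5, 0, 0, 0, 10], [3, 0, 1.5, 0, 0, 0, 10], [0, 0, 0, 0, 0, 0, 10], [0, 0, 0, 0, 0, 0, 10]],
  ],
)

```text
clock: 14.85
eef_pos: [0.515, 0.2398, 0.1564]
tool_rot: [-0.183, 0.865, 0.101, 0.456]
ft_force: [-0.4, 0.5, -0.6]
grip_width: 0.016
```

```bash
python3 - <<'E'
from h import *
bottom()
E
```

```text
bottom [0.504  0.2364 0.0136] lean 0.8 F [-0.4  0.5 -0.6] w 0.016 t 14.85
```

jog_arm(
  deltas=[
    [[2, 0, 1, 0, 0, 0, 10], [2, 0, 1, 0, 0, 0, 10], [0, 0, 0, 0, 0, 0, 10], [0, 0, 0, 0, 0, 0, 10]],
  ],
)

```text
clock: 15.25
eef_pos: [0.5147, 0.2396, 0.1522]
tool_rot: [-0.183, 0.864, 0.101, 0.457]
ft_force: [0.4, -0.6, -1.6]
grip_width: 0.0159
```

```bash
python3 - <<'E'
from h import *
bottom()
E
```

```text
bottom [0.5039 0.2364 0.0095] lean 0.9 F [ 0.4 -0.6 -1.6] w 0.0159 t 15.25
```

Before letting go, I'll lean it about 12° with its top away from the gripper, so that it tips clear of the fingers onto the far rim.

```bash
python3 - <<'E'
from h import *
bot([.494,.2305,.010],25,4,lean=12)
E
```

```text
dist 20.056384317012537 rot 12.6141933926424
[[-1.6, 0.2, 4.7, -0.1, 3.1, -0.3, 10],
[-1.9, 0.2, 4.6, -0.1, 3.1, -0.3, 10],
[-2.1, 0.2, 4.5, -0.1, 3.1, -0.3, 10],
[-2.4, 0.2, 4.4, -0.1, 3.1, -0.3, 10]]
```

jog_arm(
  deltas=[
    [[-2, 0, 4.5, 0, 3, 0, 10], [-2, 0, 4.5, 0, 3, 0, 10], [-2.2, 0, 4.3, 0, 3, 0, 10], [-2.4, 0, 4, 0, 3, 0, 10], [0, 0, 0, 0, 0, 0, 10]],
  ],
)

```text
clock: 15.75
eef_pos: [0.5315, 0.2473, 0.1476]
tool_rot: [-0.193, 0.909, 0.081, 0.36]
ft_force: [0.9, -0.6, 0.6]
grip_width: 0.0162
```

```bash
python3 - <<'E'
from h import *
bottom(); bot([.494,.2305,.009],25,3,lean=12)
E
```

```text
bottom [0.4928 0.2315 0.0107] lean 11.9 F [ 0.9 -0.6  0.6] w 0.0162 t 15.75
dist 2.1305149572198228 rot 1.1917603166866095
[[0.2, 0.3, 0.6, -0.1, 0.0, -0.4, 10],
[0.2, 0.3, 0.6, -0.1, 0.0, -0.4, 10],
[0.2, 0.3, 0.6, -0.1, 0.0, -0.4, 10]]
```

jog_arm(
  deltas=[
    [[1.5, 0, 1.5, 0, 0, 0, 10], [0, 0, 0, 0, 0, 0, 20], [0, 0, 0, 0, 0, 0, 35], [0, 0, 0, 0, 0, 0, 60], [0, 0, 0, 0, 0, 0, 85]],
  ],
)

```text
clock: 16.25
eef_pos: [0.5288, 0.2461, 0.1427]
tool_rot: [-0.193, 0.909, 0.081, 0.36]
ft_force: [-0.1, 0.4, 0.3]
grip_width: 0.0629
```

jog_arm(
  deltas=[
    [[0, 0, 0, 0, 0, 0, 85], [0, 0, -10, 0, 0, 0, 85], [0, 0, -20, 0, 0, 0, 85], [0, 0, -30, 0, 0, 0, 85], [0, 0, -30, 0, 0, 0, 85]],
  ],
)

```text
clock: 16.75
eef_pos: [0.4692, 0.2187, 0.2065]
tool_rot: [-0.194, 0.911, 0.08, 0.356]
ft_force: [0.4, 0.2, 0.6]
grip_width: 0.0853
```

jog_arm(
  deltas=[
    [[0, 0, -40, 0, 0, 0, 85], [0, 0, -40, 0, 0, 0, 85], [0, 0, -30, 0, 0, 0, 85], [0, 0, 0, 0, 0, 0, 85], [0, 0, 0, 0, 0, 0, 85]],
  ],
)

```text
clock: 17.25
eef_pos: [0.3961, 0.1851, 0.2973]
tool_rot: [-0.193, 0.908, 0.081, 0.362]
ft_force: [0.4, -0.5, 1.3]
grip_width: 0.0849
```

```bash
python3 - <<'E'
from h import *
o=get_obs();print(o["ft_force"],o["joint_vel"].round(3))
a=camera("wrist");b=camera("scene")
save("x10.png",np.vstack([cv2.resize(a[0:300,120:520],(480,300)),cv2.resize(b[140:290,230:470],(480,300))]))
M=model("wrist");print(proj(M,[.5,.233,.11]),proj(M,[.5,.233,.006]))
E
```

```text
[ 0.40936295 -0.53481767  1.33812384] [ 0.001 -0.048  0.018  0.019  0.     0.001]
[322.03196242 137.19759833] [321.57764451  85.70595795]
```

View pics/x10.png

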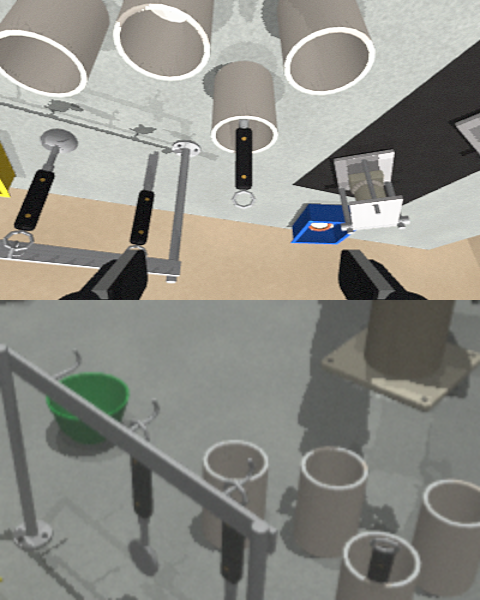

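The spatula stands in the far pot, leaning on its far rim (wrist crop (243,165), scene crop (385,560)). The pot is upright, the knife and spoon hang, the bowl is in place and the arm is clear, so I'm handing in.

```bash
python3 - <<'E'
from workcell import *
print(job_done())
E
```

```text
the job is handed in; nothing more can be done
None
```

The spatula is off its hook and standing blade down in the soaking pot farthest from the robot (about 0.55 m away). I handed the job in at about 17 s; no verdict was reported.

- **Grasp:** My first attempt closed in front of the handle and missed without moving the spatula. The second, at a flatter 35° slant and about 10 mm deeper, held. The fingers stopped at about 16 mm rather than the stated 20 mm; I didn't find out why, but it never slipped.
- **Unhooking:** I raised it, swung it out to about 52°, and lifted it over the barb. The wrist force readings between steps stayed under 3 N.
- **Placing:** I lowered it held to about 4 mm above the pot floor by calculation, leaned it 12° away from the gripper, lowered it slightly more and let go.
- **Last checks:** The final wrist and scene pictures show the spatula leaning on the far rim of the upright pot. The knife and spoon are still hanging, the bowl looks unmoved, and the arm is clear of everything. I did not measure the final lean or the blade's height above the floor.

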